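# Tap the jammed ball dispenser in the dental lab

## Task

Two steel polishing balls have jammed at the neck of one of the two tilted clear flasks. Tap the narrow side of that flask lightly with the closed fingers, as often as it takes, until both balls have run out into the steel tray under its mouth. Leave the other, empty flask and its stand alone.

Things in the scene. Friction and masses are not known exactly. Their poses are not given: they have to be found in the camera images.
- stand: Dispenser with the balls, fixed. Origin: centre of its 220 x 130 mm base at table height; +x is where the mouth points. Clear flat flask (white back), 71 mm wide, 31 thick, sloping 45 deg down to +x. Tap either narrow side (upright walls y = 35, -35 mm) at x -10, z 127 mm; wall there spans z 106 to 148. Tray below: x 0 to 107, y -62 to 62, rim z 46. Flask swings only sideways, about a sprung pivot at x -70, z 187.
- ball_1: Dark steel ball, 20 mm in diameter, 33 g; origin at its centre. It starts jammed beside the other in the flask's shoulder above the neck, on the stand's +y side, 123 mm above the table. Slow pushing hardly helps. Taps of 0.1 to 0.3 m/s that push the flask's side in 10 to 20 mm and draw back do, mostly in one to four (about 3 N per 10 mm, stop at 26 deg).
- ball_2: Dark steel ball, 20 mm in diameter, 33 g; origin at its centre. It starts jammed beside the other in the flask's shoulder above the neck, on the stand's -y side, 123 mm above the table. In the tray its centre lies at z 19 mm; allow a second for it to run out after a tap. Nothing else taller than 60 mm stands within 80 mm of the flask's sides.
- spare: The other dispenser, same build, size and axes, but its flask is empty: leave it alone. Origin: centre of its base at table height. It stands to the left or right of the loaded one, 340 to 530 mm off.

How it is judged:
At the end, for the whole second after the job is handed in: Both balls lie in the steel tray of the loaded stand: centres within the tray's outline and less than 40 mm above the table, moving at under 0.15 m/s (x of ball_1 in the frame of stand between 0 and 0.107 m and y of ball_1 in the frame of stand between -0.062 and 0.062 m and z of each of ball_1, ball_2 in the frame of stand below 0.04 m and linear speed of each of ball_1, ball_2 below 0.15 m/s and x of ball_2 in the frame of stand between 0 and 0.107 m and y of ball_2 in the frame of stand between -0.062 and 0.062 m); the robot touches nothing.
It fails at once if the empty dispenser is touched with more than 2 N (contact force between any of the fingers, the arm and spare above 2 N).
It fails at once if the loaded dispenser is struck harder than 40 N (no light tap) (contact force between any of the fingers, the arm and stand above 40 N).
It also fails if it takes over 40 s, if anything falls off the work surface, if the arm or the gripper's body presses on something with over 40 N, if the wrist force passes 120 N, or if a joint passes its speed limit or range.

## Robot

A 6-joint arm with a two-finger parallel gripper is mounted at the origin on the work surface. World frame = base frame: x ahead of the robot, y to its left, z up, the work surface at z = 0. Lengths are in m, angles in rad, forces in N, time in s.
With the tool pointing down it reaches from about 0.425 to 0.95 m from the base axis. Payload 3.5 kg.
Tool frame: the origin (TCP) lies at the very end of the fingers, on their centre line; the grasp point (between the pads) lies 19 mm behind it (ctrl.grip_point_offset is the distance from the TCP to the grasp point, in m); z points along the fingers, y is the line along which they close (so a half turn about z gives the same grasp; the last joint's range is limited). The gripper opens to 85 mm and grips with 20 to 120 N. Pads are 22 mm wide; open, the fingers measure 114 mm over their backs; the gripper's body (76 mm by 85 mm) begins 54 mm behind the grasp point. The pads swing forward as they close: fully open they stand 13 mm farther back than shut.
Start: joints at [-1.331, 0.286, 1.577, -0, 1.279, -0.15], TCP at [0.257, -0.624, 0.231] pointing down, gripper open.
Joint ranges: [-2.77, 2.77], [-0.9, 2.22], [0.21, 2.48], [-1.53, 4.67], [0.24, 2.81], [-2.84, 2.84]. Speed limits (rad/s): [2.79, 2.79, 3.14, 3.14, 3.14, 3.14].

## Interface

Orientations are given as a unit quaternion [x, y, z, w].
In Python, from plant import ctrl gives the robot as it stands. The module is installed in compiled form; this text tells all that it offers.
- The arm moves only by the shell command python3 -m pendant 'ROWS' [OPENING] [FORCE]. ROWS is JSON, a list of rows, each an object of numbers: "dx", "dy", "dz": the shift along the tool's x, y, z in cm; "twist": the turn about the tool's z in degrees. A call has 1 to 10 rows; each row is the pose to reach, as a shift and turn from the pose commanded when the call began, along the tool's axes at that moment; what a row does not reach only later rows make up. A row lasts 1/8 s, in which the tool goes at most 62.5 mm and 10.7 degrees, less where a joint would pass 70% of its speed; a pose out of reach is approached as far as the arm can. A call with a gripper value outside its range is refused whole. OPENING is the opening in per cent of the stroke, from 0 (shut) to 100 (fully open), set as the call begins (- or left out, the last holds). The fingers move at their own pace and stop on an object; FORCE is the grip in N (left out, the last holds). Time passes only in rows, so rows that repeat a pose let the fingers close. It gives the time, the measured TCP pose, the force, the opening and the grip force at its end, in the units of the state.
- ctrl.get_state(): the state, without advancing time (a new reading comes with each control period).
- ctrl.read_camera(name): name is "scene" or "top" or "wrist"; returns a dict with "img" (384x512x3 uint8, red, green, blue), "depth" (384x512 float32, m along the optical axis (not along the pixel's ray), 0 where there is no reading), "camera_matrix" (3x3 intrinsics, pixels), "xyz" and "rotation" of the camera in the world; the wrist camera has in their place "tool_from_camera" (4x4, takes a point from camera to tool coordinates, whose origin is the TCP and whose axes are the flange's). Camera axes: x right, y up, looking along -z (the intrinsics and any distortion apply to the point x, -y, -z); pixel columns grow to the right and rows downward; lengths in m; the calibration is good to about 2 mm. A picture is of the moment at which its call begins: read the wrist's pose just before it.
- ctrl.sign_off(): hands the job in; it is judged then, once.
The state is a dict: "time": time; "qpos": joint angles; "dq": joint speeds; "joint_efforts": joint torques, N m; "eef_pos": TCP position; "tcp_rot": TCP orientation; "contact_force": force on the tool from outside, world axes, zero at the start; "wrist_torque": the same for the moment, N m; "opening": opening from 0.0 (shut) to 1.0 (fully open); "finger_force": force on a finger pad.
Only numpy, scipy, OpenCV 4.12 (cv2) and the standard library are available. Lean on these libraries where they do the work, as an engineer would, in place of code of your own. Each camera call takes 0.05 s, during which the arm holds its last target. There are 200 camera calls.

## Working session

There is one attempt and no reset: what is moved stays moved. The work goes in short steps, Python scripts to look and compute and a shell command to move; the robot and the scene stay as the last step left them, time stands still between calls to the robot, and variables do not carry over. Pictures are saved under pics/ and viewed, at most 10 in all, crops included, and the job is handed in when it is done.

```bash
mkdir -p pics
cat > h.py <<'E'
import numpy as np, cv2
from plant import ctrl
def world(c):
    K=np.array(c["camera_matrix"]);d=c["depth"];v,u=np.mgrid[:384,:512]
    p=np.stack([(u-K[0,2])/K[0,0]*d,-(v-K[1,2])/K[1,1]*d,-d],-1)
    R=np.array(c["rotation"])
    if R.shape!=(3,3):
        from scipy.spatial.transform import Rotation as Q; R=Q.from_quat(R).as_matrix()
    return p@R.T+np.array(c["xyz"])
E
python3 - <<'E'
from h import *
s=ctrl.get_state();print(s["eef_pos"],s["tcp_rot"],s["time"])
for n in("scene","top"):
    c=ctrl.read_camera(n);np.save(n+".npy",c,allow_pickle=True)
    print(n,c["xyz"],c["rotation"],c["camera_matrix"])
    cv2.imwrite(f"pics/{n}.png",cv2.resize(c["img"][:,:,::-1],(800,600)))
E
```

```text
[ 0.25636252 -0.62371251  0.22994314] [ 9.81066050e-01  1.93669867e-01 -6.65225838e-05 -1.17655821e-03] 0.0
scene [1.08018495 0.16626323 0.62006789] [0.23734022 0.33957586 0.72918055 0.54465914] [[413.56051482   0.         257.86269027]
 [  0.         413.56051482 190.11010165]
 [  0.           0.           1.        ]]
top [ 0.42635399 -0.01643849  0.97021755] [ 0.04751971 -0.04676654 -0.69704445  0.71392142] [[372.53498284   0.         260.25286473]
 [  0.         372.53498284 193.12776584]
 [  0.           0.           1.        ]]
```

View pics/scene.png

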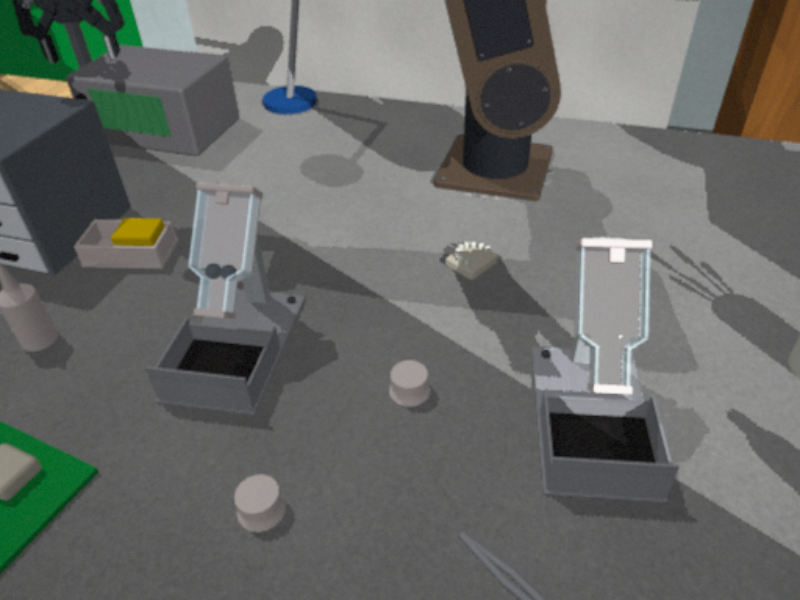

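View pics/top.png

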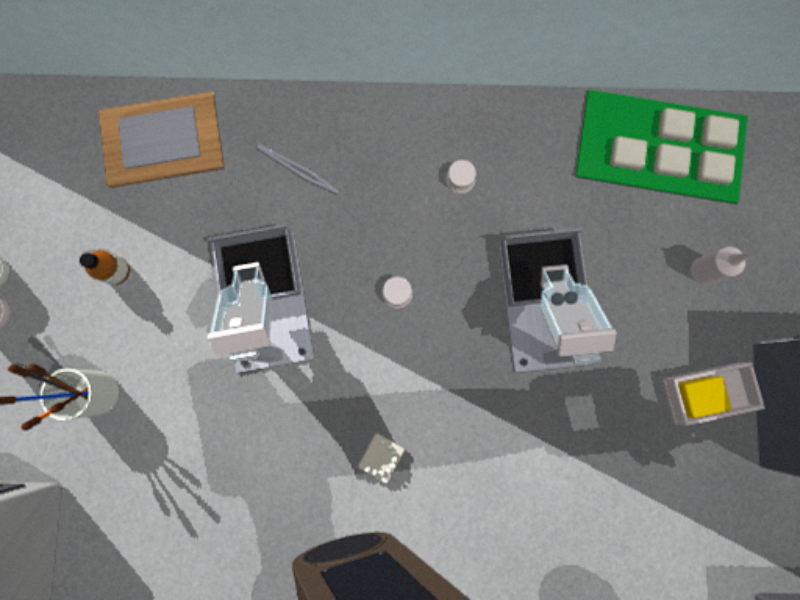

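The scene view shows dark balls in the left flask, at (213,270) and (229,270). In the top view that is the right-hand dispenser, with balls at (558,298) and (571,297) and tray corners near (502,234) and (581,229). The spare is the left one in the top view, at +y.

Run:
```python
from h import *
c=np.load("top.npy",allow_pickle=True).item();P=world(c)
def ray(u,v,z):
    from scipy.spatial.transform import Rotation as Q
    K=c["camera_matrix"];d=Q.from_quat(c["rotation"]).as_matrix()@np.array([(u-K[0][2])/K[0][0],-(v-K[1][2])/K[1][1],-1])
    o=np.array(c["xyz"]);return o+d*(z-o[2])/d[2]
for n,(x0,x1,y0,y1) in dict(stand=(490,640,220,380),spare=(195,320,215,385)).items():
    m=np.zeros((384,512),bool);m[int(y0*.64):int(y1*.64),int(x0*.64):int(x1*.64)]=1
    q=P[m&(abs(P[...,2]-.046)<.004)][:,:2]
    b=cv2.minAreaRect((q*1000).astype(np.float32));print(n,len(q),b,cv2.boxPoints(b).round())
    q=P[m&(P[...,2]>.19)];print("high",len(q),q.mean(0) if len(q) else 0, q.max(0),q.min(0))
for p in((558,298),(571,297)):print("ball",ray(p[0]*.64,p[1]*.64,.123))
for p in((502,234),(581,229)):print("rim",ray(p[0]*.64,p[1]*.64,.046))
for p in((514,371),):print("base",ray(p[0]*.64,p[1]*.64,.01))
cv2.imwrite("pics/crop.png",cv2.resize(c["img"][140:250,300:410,::-1],(600,600),interpolation=cv2.INTER_CUBIC))
```

```text
stand 153 ((563.0205078125, -243.38372802734375), (206.28659057617188, 124.9555435180664), 7.026487827301025) [[ 453. -194.]
 [ 468. -318.]
 [ 673. -293.]
 [ 658. -169.]]
high 732 [ 0.48574111 -0.24337411  0.22894282] [ 0.51441433 -0.01643849  0.97021755] [ 0.42635399 -0.29083838  0.19001584]
spare 154 ((553.5952758789062, 223.92164611816406), (208.44175720214844, 124.53717041015625), 12.217021942138672) [[439. 263.]
 [465. 141.]
 [669. 185.]
 [642. 307.]]
high 732 [0.47759409 0.19825827 0.23324834] [0.50742392 0.24795091 0.97021755] [ 0.42635399 -0.01643849  0.19002246]
ball [ 0.55097171 -0.23646758  0.123     ]
ball [ 0.5529154  -0.25559556  0.123     ]
rim [ 0.66536217 -0.16645987  0.046     ]
rim [ 0.67680825 -0.29515643  0.046     ]
base [ 0.44501818 -0.19244202  0.01      ]
```

View pics/crop.png

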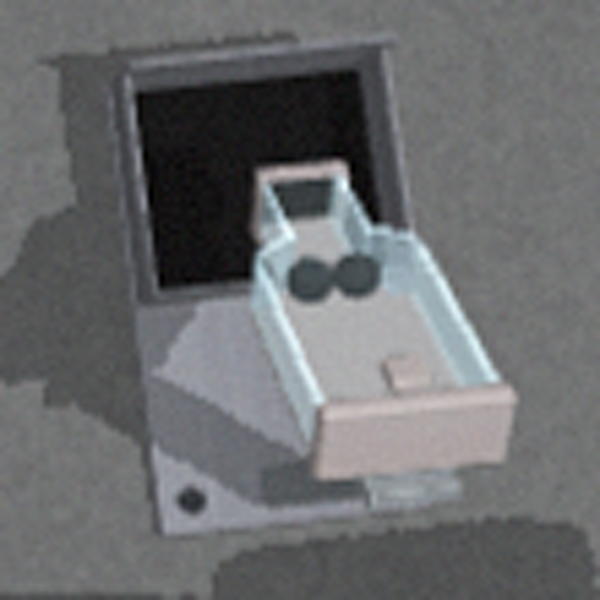

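The crop shows both balls side by side at (312,279) and (357,275), and the flask aligned with the base. The stand comes out at about (0.559, -0.244) with a yaw of about 6.8°. I'll tap its -y side, away from the spare, so I'm checking obstacle heights there and working out the move in tool axes.

Run:
```python
from h import *
from scipy.spatial.transform import Rotation as Q
for n in("top","scene"):
    c=np.load(n+".npy",allow_pickle=True).item();P=world(c);ok=c["depth"]>0
    for a,b in(((.2,.5),(-.75,-.5)),((.35,.5),(-.5,-.33)),((.5,.7),(-.6,-.33))):
        m=ok&(P[...,0]>a[0])&(P[...,0]<a[1])&(P[...,1]>b[0])&(P[...,1]<b[1])&(P[...,2]<.5)
        print(n,a,b,m.sum(),P[m][:,2].max().round(3) if m.any() else '')
s=ctrl.get_state();R=Q.from_quat(s["tcp_rot"])
print(R.as_matrix().round(3), R.inv().apply(np.array([.558,-.320,.129])-s["eef_pos"])*100)
```

```text
top (0.2, 0.5) (-0.75, -0.5) 7248 0.12
top (0.35, 0.5) (-0.5, -0.33) 4057 0.055
top (0.5, 0.7) (-0.6, -0.33) 7396 0.134
scene (0.2, 0.5) (-0.75, -0.5) 9811 0.34
scene (0.35, 0.5) (-0.5, -0.33) 2150 0.054
scene (0.5, 0.7) (-0.6, -0.33) 7776 0.195
[[ 0.925  0.38  -0.001]
 [ 0.38  -0.925  0.002]
 [ 0.    -0.002 -1.   ]] [ 39.43712578 -16.61312019  10.15399983]
```

```bash
python3 -m pendant '[{"dx":5,"dy":-2,"dz":-2,"twist":5},{"dx":10,"dy":-4,"dz":-2,"twist":10},{"dx":15,"dy":-6,"dz":-2,"twist":15.5},{"dx":20,"dy":-8,"dz":-2,"twist":15.5},{"dx":25,"dy":-10,"dz":-2,"twist":15.5},{"dx":30,"dy":-12,"dz":-2,"twist":15.5},{"dx":35,"dy":-13,"dz":-1,"twist":15.5},{"dx":38,"dy":-14,"twist":15.5},{"dx":38,"dy":-14,"twist":15.5},{"dx":38,"dy":-14,"twist":15.5}]' 0
python3 - <<'E'
from h import *
from scipy.spatial.transform import Rotation as Q
s=ctrl.get_state();R=Q.from_quat(s["tcp_rot"])
for p in([.558,-.320,.129],):print(R.inv().apply(np.array(p)-s["eef_pos"])*100)
print(R.as_matrix().round(3),s["opening"])
for n in("top","scene"):
    c=ctrl.read_camera(n);np.save(n+"2.npy",c,allow_pickle=True)
    cv2.imwrite(f"pics/{n}2.png",cv2.resize(c["img"][:,:,::-1],(800,600)))
E
```

```text
[ 39.43712578 -16.61312019  10.15399983]
[[ 0.925  0.38  -0.001]
 [ 0.38  -0.925  0.002]
 [ 0.    -0.002 -1.   ]] 1.0011252604317662$[7]: bad value
```

View pics/scene2.png

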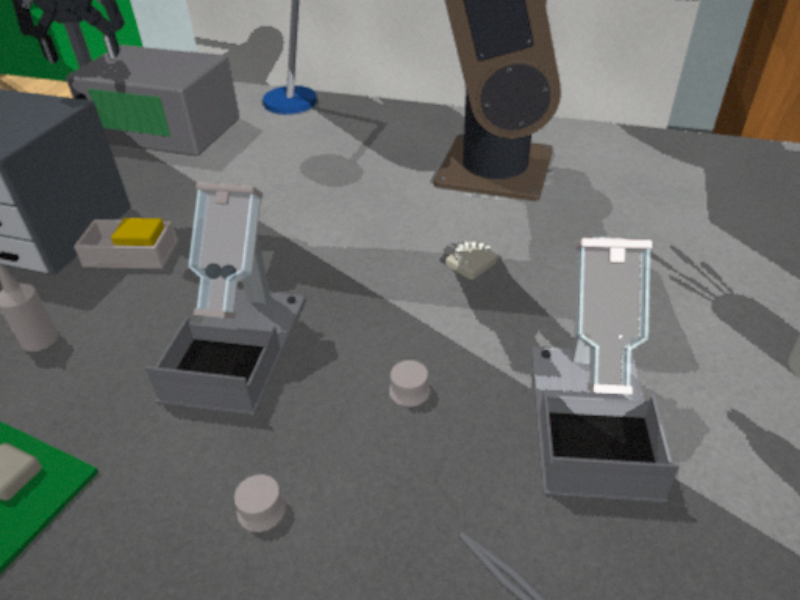

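The call was refused because row 7 left out `dz`, so nothing moved. I'll give every key and send it again.

```bash
python3 -m pendant '[{"dx":5,"dy":-2,"dz":-2,"twist":5},{"dx":10,"dy":-4,"dz":-2,"twist":10},{"dx":15,"dy":-6,"dz":-2,"twist":15.5},{"dx":20,"dy":-8,"dz":-2,"twist":15.5},{"dx":25,"dy":-10,"dz":-2,"twist":15.5},{"dx":30,"dy":-12,"dz":-2,"twist":15.5},{"dx":35,"dy":-13,"dz":-1,"twist":15.5},{"dx":38,"dy":-14,"dz":0,"twist":15.5},{"dx":38,"dy":-14,"dz":0,"twist":15.5},{"dx":38,"dy":-14,"dz":0,"twist":15.5}]' 0
python3 - <<'E'
from h import *
from scipy.spatial.transform import Rotation as Q
s=ctrl.get_state();R=Q.from_quat(s["tcp_rot"])
for p in([.558,-.320,.129],):print(R.inv().apply(np.array(p)-s["eef_pos"])*100)
print(R.as_matrix().round(3),s["opening"])
E
```

```text
time: 1.45
eef_pos: [0.5545, -0.3508, 0.2313]
tcp_rot: [0.998, 0.06, -0.0, 0.0]
contact_force: [0.1, 0.7, -1.0]
opening: 0.004
finger_force: 0.0
[ 0.7185998  -3.0143856  10.22957787]
[[ 0.993  0.119 -0.   ]
 [ 0.119 -0.993 -0.   ]
 [-0.     0.    -1.   ]] 0.004410954252741216
```

```bash
python3 -m pendant '[{"dx":0.7,"dy":0,"dz":4,"twist":0},{"dx":0.7,"dy":0,"dz":8,"twist":0},{"dx":0.7,"dy":-1,"dz":10.2,"twist":0},{"dx":0.7,"dy":-2,"dz":10.2,"twist":0},{"dx":0.7,"dy":-2,"dz":10.2,"twist":0},{"dx":0.7,"dy":-2,"dz":10.2,"twist":0}]'
python3 - <<'E'
from h import *
c=ctrl.read_camera("top");a=c["img"][140:250,300:410,::-1]
c=ctrl.read_camera("scene");b=c["img"][95:265,85:255,::-1]
f=lambda i:cv2.resize(i,(400,400),interpolation=cv2.INTER_CUBIC)
cv2.imwrite("pics/c3.png",np.hstack([f(a),f(b)]))
E
```

```text
time: 2.2
eef_pos: [0.5602, -0.3309, 0.1317]
tcp_rot: [0.998, 0.059, 0.001, 0.001]
contact_force: [-0.2, 1.0, 0.6]
opening: 0.001
finger_force: 0.0
```

View pics/c3.png

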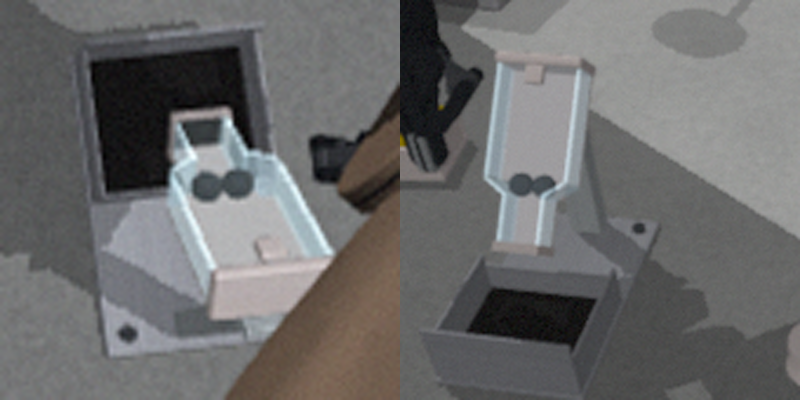

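The left (top) view shows the fingertips at (325,155), right of the flask, with both balls still jammed at (208,185) and (237,183). The right (scene) view shows the closed fingertips at (435,165), clear of the flask, but the forearm runs close to the flask's upper end, so I'm checking how high it is there.

Run:
```python
from h import *
c=ctrl.read_camera("top");P=world(c)
for v in(190,205,215,225,235,245):
    print([tuple(P[v,u].round(3)) for u in (355,370,385,400)])
```

```text
[(np.float64(0.549), np.float64(-0.226), np.float64(0.146)), (np.float64(0.549), np.float64(-0.258), np.float64(0.149)), (np.float64(0.573), np.float64(-0.343), np.float64(-0.003)), (np.float64(0.508), np.float64(-0.218), np.float64(0.435))]
[(np.float64(0.511), np.float64(-0.216), np.float64(0.183)), (np.float64(0.512), np.float64(-0.247), np.float64(0.187)), (np.float64(0.512), np.float64(-0.278), np.float64(0.189)), (np.float64(0.483), np.float64(-0.207), np.float64(0.462))]
[(np.float64(0.491), np.float64(-0.218), np.float64(0.176)), (np.float64(0.489), np.float64(-0.24), np.float64(0.21)), (np.float64(0.49), np.float64(-0.271), np.float64(0.207)), (np.float64(0.466), np.float64(-0.194), np.float64(0.496))]
[(np.float64(0.474), np.float64(-0.24), np.float64(0.086)), (np.float64(0.469), np.float64(-0.244), np.float64(0.193)), (np.float64(0.453), np.float64(-0.178), np.float64(0.487)), (np.float64(0.452), np.float64(-0.186), np.float64(0.516))]
[(np.float64(0.453), np.float64(-0.26), np.float64(0.005)), (np.float64(0.454), np.float64(-0.301), np.float64(-0.003)), (np.float64(0.44), np.float64(-0.167), np.float64(0.518)), (np.float64(0.44), np.float64(-0.182), np.float64(0.527))]
[(np.float64(0.427), np.float64(-0.262), np.float64(-0.002)), (np.float64(0.427), np.float64(-0.154), np.float64(0.501)), (np.float64(0.428), np.float64(-0.161), np.float64(0.536)), (np.float64(0.428), np.float64(-0.179), np.float64(0.534))]
```

The forearm's upper surface is at z 0.43 or more above a flask top of about 0.24, so it clears. First tap.

```bash
python3 -m pendant '[{"dx":0,"dy":-1.5,"dz":0,"twist":0},{"dx":0,"dy":-2.5,"dz":0,"twist":0},{"dx":0,"dy":-2.5,"dz":0,"twist":0},{"dx":0,"dy":-5,"dz":0,"twist":0},{"dx":0,"dy":-5.2,"dz":0,"twist":0}]'; python3 -m pendant '[{"dx":0,"dy":2.7,"dz":0,"twist":0},{"dx":0,"dy":2.7,"dz":0,"twist":0},{"dx":0,"dy":2.7,"dz":0,"twist":0},{"dx":0,"dy":2.7,"dz":0,"twist":0},{"dx":0,"dy":2.7,"dz":0,"twist":0},{"dx":0,"dy":2.7,"dz":0,"twist":0},{"dx":0,"dy":2.7,"dz":0,"twist":0},{"dx":0,"dy":2.7,"dz":0,"twist":0}]'
cat > look.py <<'E'
from h import *
import sys
c=ctrl.read_camera("top");a=c["img"][140:250,300:410,::-1]
c=ctrl.read_camera("scene");b=c["img"][95:265,85:255,::-1]
f=lambda i:cv2.resize(i,(400,400),interpolation=cv2.INTER_CUBIC)
cv2.imwrite(sys.argv[1],np.hstack([f(a),f(b)]))
E
python3 look.py pics/t1.png
```

```text
time: 2.98
eef_pos: [0.5545, -0.2792, 0.1302]
tcp_rot: [0.998, 0.061, 0.002, 0.004]
contact_force: [3.2, -8.9, -4.0]
opening: 0.002
finger_force: 4.9
time: 3.98
eef_pos: [0.5564, -0.3049, 0.1294]
tcp_rot: [0.998, 0.06, 0.0, 0.0]
contact_force: [0.6, 0.2, -0.0]
opening: -0.001
finger_force: 0.0
```

View pics/t1.png

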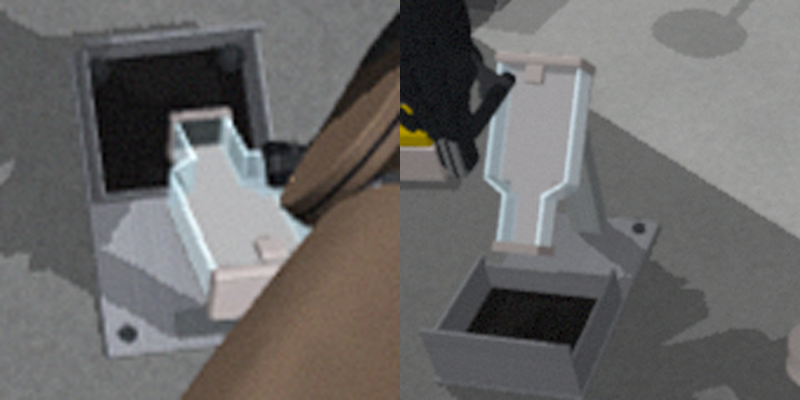

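After one tap the flask is empty, and the top view shows two dark balls in the tray's front corners at (100,65) and (230,58). I'll back off and confirm they are lying still.

```bash
python3 -m pendant '[{"dx":0,"dy":2,"dz":0,"twist":0},{"dx":0,"dy":4,"dz":0,"twist":0},{"dx":0,"dy":4,"dz":-4,"twist":0},{"dx":0,"dy":4,"dz":-8,"twist":0},{"dx":0,"dy":4,"dz":-8,"twist":0},{"dx":0,"dy":4,"dz":-8,"twist":0},{"dx":0,"dy":4,"dz":-8,"twist":0},{"dx":0,"dy":4,"dz":-8,"twist":0}]'
python3 - <<'E'
from h import *
c=ctrl.read_camera("top");a=c["img"][140:200,310:380,::-1]
cv2.imwrite("pics/f.png",cv2.convertScaleAbs(cv2.resize(a,(700,600),interpolation=cv2.INTER_CUBIC),alpha=2.5))
P=world(c);x=P[...,0]-.559;y=P[...,1]+.244
X=.993*x+.118*y;Y=-.118*x+.993*y
m=(X>.005)&(X<.1)&(abs(Y)<.058)&(P[...,2]>.02)&(P[...,2]<.035)
n,l,s,ce=cv2.connectedComponentsWithStats(m.astype(np.uint8))
for i in range(1,n):
    if s[i,4]>8:print(s[i],X[l==i].mean(),Y[l==i].mean(),P[l==i][:,2].max())
E
```

```text
time: 5.08
eef_pos: [0.5606, -0.3443, 0.2076]
tcp_rot: [0.998, 0.06, -0.001, -0.001]
contact_force: [0.4, -0.6, -0.7]
opening: 0.001
finger_force: 0.0
[360 153   9   7  39] 0.09287805696918078 -0.046906676087723406 0.031057912886471306
[325 157   6   7  32] 0.09231747442518562 0.04860364384116627 0.030235558438389987
```

View pics/f.png

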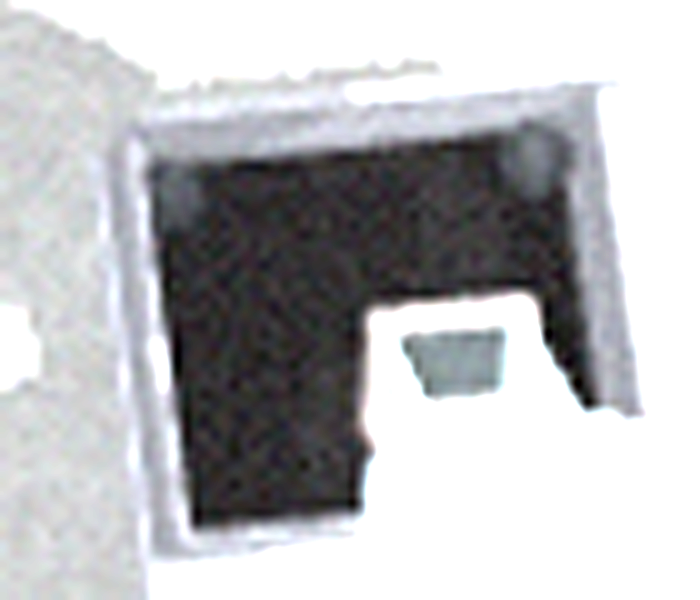

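The picture shows both balls in the tray's front corners at (180,195) and (535,160), with their tops at z of about 0.03 m. The arm is clear of everything.

```bash
python3 -c "
from plant import ctrl;print(ctrl.sign_off())"
```

```text
the job is handed in; nothing more can be done
None
```

One light tap freed both balls; they lay in the loaded stand's tray with the arm withdrawn clear, the spare dispenser was left alone, and I handed the job in just after 5 s on the robot's clock (no verdict was returned).

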